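Latch the specimen carrier

TASK

Get the specimen carrier ready to travel: slide its blue lid shut against the rubber seal, hook the latch's steel loop under the lip of the keeper on the lid, then push the red lever over until it snaps down flat and holds the lid pressed on the seal. Work gently by feel, forcing nothing and never pressing hard on the keeper's lip or shelf, and leave the bottles and the tube rack standing where they are.

Things in the scene. Friction and masses are not known exactly. Their poses are not given: they have to be found in the camera images.
- latch_pivot (a point): Hinge axis of the latch's red lever, on the white deck of the specimen carrier (a fixed box 150 x 333 mm, 85 mm high); 33.5 mm above deck and lid, which are level. Frame: x along the hinge axis, across the carrier; y from the latch towards the lid, the way the lid opens; z up. Two small steel ears (24 mm long) carry the lever; the deck reaches 100 mm in -y from here.
- keeper_foot (a point): Point on the lid's surface below the inner (+y) face of the wall of the dark steel keeper, a sideways hook 24 mm wide (x), its mouth open to +y; axes as latch_pivot; moves with the lid; y = 66 mm from the pivot at joint lid 0. A lip on top reaches 7 mm from the face, a shelf below 24 mm. Wall 10 mm thick (y), to the lip's top.
- lid_grip (a point): Centre of the white grip rib on the blue sliding lid: 60 mm across (x), 14 mm thick (y), 26 mm high, standing on the lid (lid surface 13 mm below this point, rib's top 13 mm above). Axes as latch_pivot; 144 mm in +y from keeper_foot. Push its far (+y) side in -y, without squeezing it, to shut the lid, which slides with 3 N of friction.
- lid (a joint): Slide of the lid in m: positive is open (starts 0.03 to 0.055), 0 is just touching the rubber seal strip, negative is pressed into the seal, which pushes back 15 N per mm. Latched it reads about -0.0025; when only pushed by hand it springs back to about 0.
- lever (a joint): Red lever in rad: 0 shut on its stop, handle level, pointing to -y; pi/2 upright; 2.28 open stop, leaning to +y. Stiff hinge (0.055 Nm): stays where left. With the loop hooked, it goes taut near 1.0; the toggle point is at 0.1 to 0.4, with the keeper's height: below it, the lever snaps shut. It takes up to 6 N at the handle's end. The stop is hard: press lightly there.
- lever_tip (a point): Free end of the lever's handle, on its centre line, 80 mm from the hinge axis. The handle is a flat bar 22 mm wide (x), 6 mm thick, 68 mm long up to here. Seen along x it points from latch_pivot at an angle of (pi - joint lever) from +y towards up. To shut it, push its upper side (the +y side when upright) over towards -y and down.
- loop_bar (a point): Centre of the steel loop's cross bar: 8 mm thick, 46 mm long along x. It goes into the keeper's mouth from +y and bears on the wall (seated: centre 4 mm in +y of keeper_foot). The bar is 80 mm from a pin in the lever, 14 mm from the hinge axis, so leading the bar turns the lever. It reaches about 85 mm in +y from the pivot at bar height 33.5 mm over the lid with the lever at its open stop.
- loop_tab (a point): Centre of the yellow finger tab of the loop: 10 mm thick (x), 28 mm long along the loop, 22 mm high, 34 mm beyond the bar, 8 mm above it (loop frame: x along the bar, y from pin to bar, z up when level). Pinch it across x and lead the loop. Pulling it in -y takes about 7 N until the bar meets the wall. The loop's hinge is stiff (0.03 Nm): it rises with the lever unless pulled under the lip first.
- keeper_mouth_nominal (a point): Middle of the keeper's mouth at nominal height, 33.5 mm above the lid, 4 mm in +y of keeper_foot, axes as latch_pivot. The shelf's top is 5 mm below, the lip's underside 5.5 mm and top 11.5 mm above it. But the keeper is height-adjustable, set up to 7.5 mm lower or higher, each time anew: lower the bar in front of the lip, feel for the shelf (do not bear down: it and the lip bend), then pull in.
- amber_bottle (a point): Bystander: middle of an amber glass bottle, 44 mm across, 95 mm tall, black cap, standing on the desk near the carrier.
- white_bottle (a point): Bystander: middle of a white jar, 40 mm across, 85 mm tall, red cap, standing on the desk near the carrier.
- tube_rack (a point): Bystander: middle (52 mm up) of a yellow tube rack, 50 x 140 mm, 104 mm tall with its tubes, standing on the desk beside the carrier, on the robot's side.

How it is judged (in metres and radians):
On the way, in this order (a step that is already met when the one before it is completed fails the run):
1. the lid is slid up to its seal (within 15 mm) (value of joint lid below 0.015 m), for 0.1 s.
2. the loop's bar is in the keeper's mouth, behind the lip, with the lever still open (y of loop_bar in the frame of keeper_foot between 0 and 0.008 m and distance between loop_bar and keeper_c1 below 0.013 m and distance between loop_bar and keeper_c2 below 0.0145 m and value of joint lever above 0.3 rad), for 0.1 s.
At the end, for the whole second after the job is handed in: The lever is shut on its stop (within 0.08 rad), the loop's bar is in the keeper's mouth between lip and shelf and against its wall (within 4 mm), and the latch holds the lid pressed at least 1.5 mm into the seal (value of joint lever below 0.08 rad and value of joint lid below -0.0015 m and y of loop_bar in the frame of keeper_foot between 0 and 0.008 m and distance between loop_bar and keeper_c1 below 0.013 m and distance between loop_bar and keeper_c2 below 0.0145 m); the robot touches nothing.
It fails at once if the lever is forced (fingers press it with more than 40 N) (contact force between the fingers and lever_c0 above 40 N).
It fails at once if the lid or keeper is forced (fingers press it with more than 50 N) (contact force between the fingers and lid above 50 N).
It fails at once if the keeper is bent (the loop presses on its shelf with more than 25 N, or on its lip with more than 15 N while the lever is still open beyond 1.2 rad) (contact force between loop and keeper_c2 above 25 N or (contact force between loop and keeper_c1 above 15 N and value of joint lever above 1.2 rad)).
It fails at once if a bottle or the tube rack is moved (more than 20 mm) (distance of any of amber_bottle, white_bottle, tube_rack from where it was at the start of the episode above 0.02 m).
It also fails if it takes over 64 s, if anything falls off the work surface, if the arm or the gripper's body presses on something with over 40 N, if the wrist force passes 120 N, or if a joint passes its speed limit or range.

ROBOT

A 6-joint arm with a two-finger parallel gripper is mounted at the origin on the work surface. World frame = base frame: x ahead of the robot, y to its left, z up, the work surface at z = 0. Lengths are in mm, angles in rad, forces in N, time in s.
With the tool pointing down it reaches from about 300 to 775 mm from the base axis. Payload 14.6 kg.
Tool frame: the origin (TCP) lies at the very end of the fingers, on their centre line; the grasp point (between the pads) lies 19 mm behind it; z points along the fingers, y is the line along which they close (so a half turn about z gives the same grasp; the last joint's range is limited). The gripper opens to 94 mm and grips with 3 to 60 N. Pads are 16 mm wide; open, the fingers measure 119 mm over their backs; the gripper's body (75 mm by 177 mm) begins 78 mm behind the grasp point.
Start: joints at [1.15, 0.3, 1.521, -0, 1.321, -0.067], TCP at [190.553, 515.925, 205.446] pointing down, gripper open.
Joint ranges: [-3.03, 3.03], [-0.79, 2.21], [0.23, 2.52], [-1.04, 4.18], [0, 3.07], [-2.55, 2.55]. Speed limits (rad/s): [2.22, 2.22, 2.57, 3.14, 3.14, 3.14].

INTERFACE

Orientations are given as a unit quaternion [w, x, y, z].
In Python, from station import bot, get_image gives the robot as it stands.
- The arm moves only by the shell command python3 -m inch 'ROWS' [FORCE]. ROWS is a JSON object of lists of equal length, an entry for each row: "delta_pos": the shift along the tool's x, y, z each as a share of 0.12 m, from -1 to 1, a list of three; "rotation": the turn, a rotation vector about the tool's x, y, z each as a share of 360 degrees, from -1 to 1, a list of three; "jaw": the closure, from -1 (fully open) to 1 (shut). A call has exactly 10 rows; each row is the pose to reach, as a shift and turn from the pose commanded when the call began, along the tool's axes at that moment, turning the shorter way round; what a row does not reach only later rows make up. A row lasts 1/10 s, in which the tool goes at most 50 mm and 8.59 degrees, less where a joint would pass 70% of its speed; a pose out of reach is approached as far as the arm can. A call with a number of a shift or a turn outside -1 to 1 is refused whole. A call with a gripper value outside its range is refused whole. The fingers move at their own pace and stop on an object; FORCE is the grip in N (left out, the last holds). Time passes only in rows, so rows that repeat a pose let the fingers close, or fill a call up. It gives the time, the measured TCP pose, the force, the opening and the grip force at its end, in the units of the state.
- bot.get_state(): the state, without advancing time (a new reading comes with each control period).
- get_image(name): name is "side" or "top"; returns a dict with "image" (480x640x3 uint8, red, green, blue), "mtx" (3x3 intrinsics, pixels), "dist_coeffs" ([k1, k2, p1, p2, k3] as OpenCV has them; the pictures are not rectified), "xyz" and "orientation" of the camera in the world. Camera axes: x right, y down, z forward; pixel columns grow to the right and rows downward; lengths in mm; the calibration is good to about 2 mm. A picture is of the moment at which its call begins. There is no depth.
- bot.job_done(): hands the job in; it is judged then, once.
The state is a dict: "t": time; "q": joint angles; "qvel": joint speeds; "effort": joint torques, N m; "tool_pos": TCP position; "tool_rot": TCP orientation; "wrist_force": force on the tool from outside, world axes, zero at the start; "wrist_torque": the same for the moment, N m; "opening": opening from 0.0 (shut) to 1.0 (fully open); "gripper_force": force on a finger pad.
Only numpy, scipy, OpenCV 4.12 (cv2) and the standard library are available. Lean on these libraries where they do the work, as an engineer would, in place of code of your own. Each camera call takes 0.05 s, during which the arm holds its last target. There are 200 camera calls.

## Working session

There is one attempt and no reset: what is moved stays moved. The work goes in short steps, Python scripts to look and compute and a shell command to move; the robot and the scene stay as the last step left them, time stands still between calls to the robot, and variables do not carry over. Pictures are saved under pics/ and viewed, at most 10 in all, crops included, and the job is handed in when it is done.

```bash
ls; mkdir -p pics; python3 - <<'E'
from station import bot,get_image
import cv2
for n in("side","top"):
    d=get_image(n); cv2.imwrite(f"pics/{n}0.png",d["image"][:,:,::-1]); print(n,d["mtx"],d["dist_coeffs"],d["xyz"],d["orientation"])
print(bot.get_state())
E
```

```text
pics
side [[591.6205491    0.         313.45616761]
 [  0.         591.6205491  233.44710569]
 [  0.           0.           1.        ]] [-0.10650174  0.          0.          0.          0.        ] [321.31979357 716.79490546 543.64891981] [ 0.090691   -0.14871467  0.85057084 -0.4961737 ]
top [[592.54310365   0.         318.74107733]
 [  0.         592.54310365 241.42344333]
 [  0.           0.           1.        ]] [0.000245 0.       0.       0.       0.      ] [505.74491406 -11.74973453 987.51494443] [ 0.03677983 -0.69964978  0.71204018 -0.04621919]
{'t': 0.1, 'q': array([ 1.15041265e+00,  3.00381197e-01,  1.52152758e+00,  1.43044901e-05,
        1.32067209e+00, -6.65868254e-02]), 'qvel': array([ 1.81552451e-05, -1.57584002e-03, -2.29954303e-03,  5.37282336e-04,
       -3.70766640e-04, -2.17746517e-04]), 'effort': array([ 1.89027873e-03, -5.32638967e+01, -3.53287768e+01,  7.09854439e-02,
        2.34634423e-02, -8.92676712e-05]), 'tool_pos': array([190.45186259, 515.72625961, 204.95827003]), 'tool_rot': array([-1.25846143e-04,  1.75978976e-01,  9.84393801e-01, -4.77858855e-04]), 'wrist_force': array([ 0.32593832,  0.16182917, -0.10662316]), 'wrist_torque': array([ 0.00396972, -0.01622918, -0.05639504]), 'gripper_force': 0.0, 'opening': 1.00104375990017}
```

View pics/side0.png

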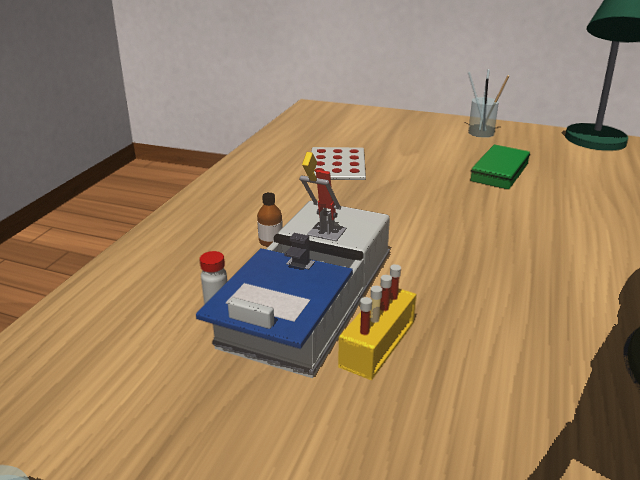

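View pics/top0.png

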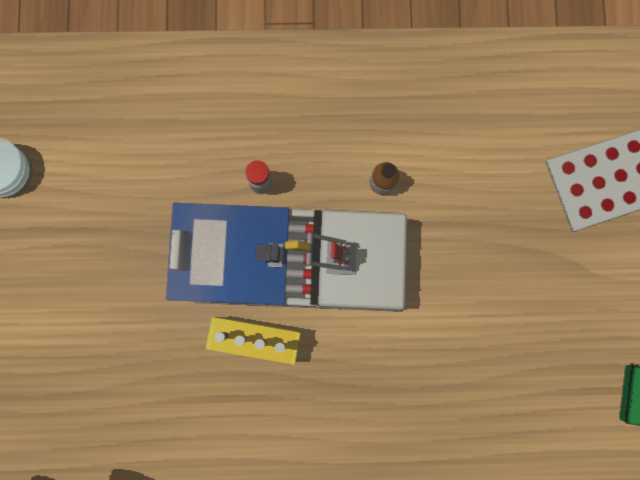

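The side view shows the carrier with the rib near (251,314), the keeper at (299,250), the lever at (325,190) and the tab at (308,165). The top view shows the rib at (178,250), keeper (268,253), tab (297,245) and latch (340,253). I'll zoom in on both next.

```bash
cat > h.py <<'E'
import numpy as np,cv2
from station import bot,get_image
from scipy.spatial.transform import Rotation as R
def ray(d,u,v):
    p=cv2.undistortPoints(np.array([[[u,v]]],float),d["mtx"],d["dist_coeffs"])[0,0]
    r=R.from_quat(np.array(d["orientation"])[[1,2,3,0]]).apply([p[0],p[1],1]); return np.array(d["xyz"]),r/np.linalg.norm(r)
def plane(d,u,v,z):
    o,r=ray(d,u,v); return o+r*(z-o[2])/r[2]
def tri(a,ua,b,ub):
    A=0;B=0;L=[]
    for d,u in((a,ua),(b,ub)):
        o,r=ray(d,*u); M=np.eye(3)-np.outer(r,r); A=A+M;B=B+M@o; L.append((o,r))
    p=np.linalg.solve(A,B); return p,[np.linalg.norm(np.cross(p-o,r)) for o,r in L]
def proj(d,p):
    q=R.from_quat(np.array(d["orientation"])[[1,2,3,0]]).inv()
    rv=q.as_rotvec(); return cv2.projectPoints(np.array(p,float).reshape(-1,3),rv,-q.apply(d["xyz"]),d["mtx"],d["dist_coeffs"])[0][:,0]
E
python3 - <<'E'
from h import *
s=cv2.imread("pics/side0.png");t=cv2.imread("pics/top0.png")
c=cv2.resize(s[140:340,190:400],None,fx=1.9,fy=2.9,interpolation=3)
c=cv2.resize(s[145:345,195:395],(600,600),interpolation=3)
cv2.imwrite("pics/s1.png",c)
cv2.imwrite("pics/t1.png",cv2.resize(t[195:315,160:420],(780,360),interpolation=3))
E
```

```text
(no output)
```

View pics/s1.png

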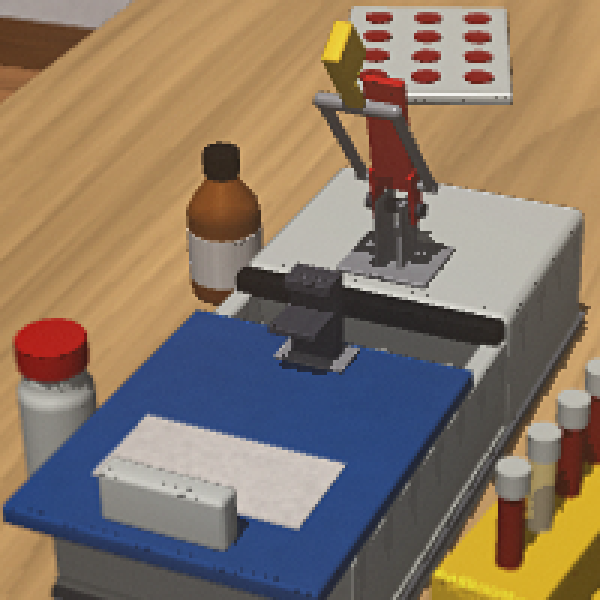

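View pics/t1.png

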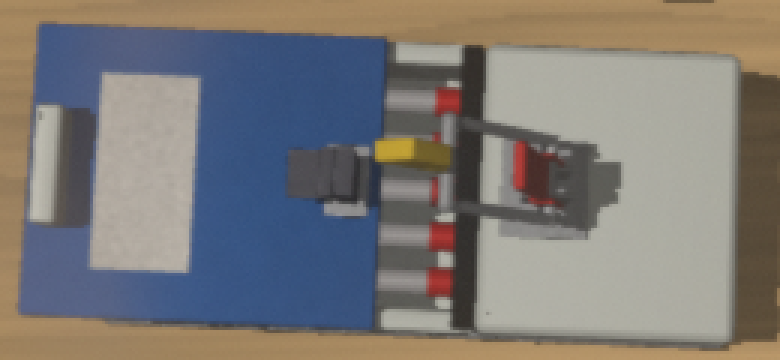

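```bash
python3 - <<'E'
from h import *
np.set_printoptions(precision=1,suppress=True)
s=get_image("side");t=get_image("top")
T=lambda u,v:(u/3+160-.3,v/3+195-.3)
S=lambda u,v:(u/3+195-.3,v/3+145-.3)
for n,p in dict(deckNE=(738,57),deckSE=(732,340),lidA=(40,22),lidB=(20,315),lidC=(386,38),lidD=(375,328),).items(): print(n,plane(t,*T(*p),85))
for n,p in dict(r1=(38,105),r2=(62,107),r3=(55,223),r4=(30,220)).items(): print(n,plane(t,*T(*p),111))
for n,a,b in [("tab",(342,48),(412,152)),("bar1",(320,99),(449,115)),("bar2",(398,111),(446,208)),("leverTip",(385,80),(520,165)),
 ("keeplip+y left",(325,278),(322,172))]: print(n,*tri(s,S(*a),t,T(*b)))
for n,p in dict(r1=(100,478),r2=(237,487+0),r4=(100,465)).items(): print(n,plane(s,*S(*p),111))
for n,p in dict(lidA=(5,518),lidD=(470,378),lidC=(197,312)).items(): print(n,plane(s,*S(*p),85))
# bottles & rack
print("amber",plane(t,388,171,95),"white",plane(t,258,172,85))
for p in [(211,319),(207,350),(300,331),(297,362)]: print("rack",plane(t,*p,60))
E
```

```text
deckNE [ 653.  -159.9   85. ]
deckSE [ 508.3 -151.8   85. ]
lidA [677.  198.6  85. ]
lidB [527.3 207.1  85. ]
lidC [665.8  21.1  85. ]
lidD [517.6  28.5  85. ]
r1 [630.3 193.1 111. ]
r2 [629.1 181.2 111. ]
r3 [571.5 184.2 111. ]
r4 [573.2 196.4 111. ]
tab [590.4   5.3 230.2] [np.float64(0.01140049201452985), np.float64(0.01140049201474558)]
bar1 [609.5 -11.2 195. ] [np.float64(1.2789996393353584), np.float64(1.278999639335178)]
bar2 [568.3  -8.9 195.7] [np.float64(0.5207131826149269), np.float64(0.5207131826148947)]
leverTip [586.8 -42.4 195.3] [np.float64(0.7965039248821926), np.float64(0.7965039248822072)]
keeplip+y left [588.   49.7 133.1] [np.float64(4.410443777112839), np.float64(4.410443777112897)]
r1 [625.9 198.7 111. ]
r2 [570.2 185.3 111. ]
r4 [630.  190.6 111. ]
lidA [669.1 207.   85. ]
lidD [515.5  37.1  85. ]
lidC [662.8  24.6  85. ]
amber [ 718.4 -133.3   95. ] white [722.3  67.6  85. ]
rack [496.9 143.9  60. ]
rack [449.7 149.9  60. ]
rack [476.    6.4  60. ]
rack [428.9  11.7  60. ]
```

Yaw of the carrier is about -3.3°. The rib centre is near (601,189), keeper_foot ≈ (592,45) and pivot ≈ (586.6,-56), so the lid is about 35 mm open. The loop and lever geometry is consistent with the given sizes. I'm moving now.

```bash
python3 -m inch '{"delta_pos":[[-0.1,-0.02,0],[-0.2,-0.05,0],[-0.3,-0.08,0],[-0.4,-0.1,0],[-0.5,-0.13,0],[-0.6,-0.15,0],[-0.7,-0.18,0],[-0.8,-0.2,0],[-0.9,-0.23,0],[-1,-0.25,0]],"rotation":[[0,0,0.02],[0,0,0.04],[0,0,0.06],[0,0,0.08],[0,0,0.1],[0,0,0.12],[0,0,0.14],[0,0,0.16],[0,0,0.18],[0,0,0.2028]],"jaw":[1,1,1,1,1,1,1,1,1,1]}' 20
python3 -m inch '{"delta_pos":[[-0.1,0.1,0],[-0.15,0.25,0],[-0.2,0.4,0],[-0.25,0.5,0],[-0.3,0.6,0],[-0.35,0.7,0],[-0.4,0.8,0],[-0.45,0.9,0],[-0.5,1,0],[-0.55,1,0]],"rotation":[[0,0,0],[0,0,0],[0,0,0],[0,0,0],[0,0,0],[0,0,0],[0,0,0],[0,0,0],[0,0,0],[0,0,0]],"jaw":[1,1,1,1,1,1,1,1,1,1]}'
python3 -m inch '{"delta_pos":[[-0.1,0.1,0],[-0.15,0.25,0],[-0.2,0.4,0],[-0.25,0.5,0],[-0.3,0.6,0],[-0.35,0.7,0],[-0.4,0.8,0],[-0.45,0.9,0],[-0.5,1,0],[-0.55,1,0]],"rotation":[[0,0,0],[0,0,0],[0,0,0],[0,0,0],[0,0,0],[0,0,0],[0,0,0],[0,0,0],[0,0,0],[0,0,0]],"jaw":[1,1,1,1,1,1,1,1,1,1]}'
```

```text
t: 1.2
tool_pos: [293.1, 445.8, 205.3]
tool_rot: [0.0, 0.729, 0.685, -0.0]
wrist_force: [-0.8, -0.4, -0.0]
opening: 0.185
gripper_force: 0.0
t: 2.2
tool_pos: [409.9, 372.7, 205.2]
tool_rot: [0.0, 0.727, 0.686, -0.0]
wrist_force: [-0.1, -0.2, 0.5]
opening: 0.005
gripper_force: 0.0
t: 3.2
tool_pos: [525.9, 299.9, 205.1]
tool_rot: [0.0, 0.727, 0.686, -0.0]
wrist_force: [0.7, -0.8, -0.1]
opening: 0.004
gripper_force: 0.0
```

```bash
python3 -m inch '{"delta_pos":[[-0.15,0.2,0],[-0.3,0.4,0],[-0.45,0.55,0],[-0.54,0.675,0],[-0.54,0.675,0.2],[-0.54,0.675,0.4],[-0.54,0.675,0.6],[-0.54,0.675,0.75],[-0.54,0.675,0.87],[-0.54,0.675,0.9]],"rotation":[[0,0,0],[0,0,0],[0,0,0],[0,0,0],[0,0,0],[0,0,0],[0,0,0],[0,0,0],[0,0,0],[0,0,0]],"jaw":[1,1,1,1,1,1,1,1,1,1]}'
python3 -m inch '{"delta_pos":[[-0.03,0,0],[-0.06,0,0],[-0.1,0,0],[-0.13,0,0],[-0.16,0,0],[-0.2,0,0],[-0.23,0,0],[-0.26,0,0],[-0.3,0,0],[-0.33,0,0]],"rotation":[[0,0,0],[0,0,0],[0,0,0],[0,0,0],[0,0,0],[0,0,0],[0,0,0],[0,0,0],[0,0,0],[0,0,0]],"jaw":[1,1,1,1,1,1,1,1,1,1]}'
```

```text
t: 4.2
tool_pos: [601.3, 231.2, 96.0]
tool_rot: [-0.0, 0.727, 0.687, -0.001]
wrist_force: [-0.2, -0.9, -0.6]
opening: 0.006
gripper_force: 0.0
t: 5.2
tool_pos: [599.7, 191.6, 97.6]
tool_rot: [-0.0, 0.727, 0.687, 0.0]
wrist_force: [0.3, 3.8, 1.8]
opening: 0.003
gripper_force: 1.7
```

```bash
python3 -m inch '{"delta_pos":[[-0.02,0,0],[-0.04,0,0],[-0.06,0,0],[-0.08,0,0],[-0.095,0,0],[-0.11,0,0],[-0.12,0,0],[-0.13,0,0],[-0.14,0,0],[-0.14,0,0]],"rotation":[[0,0,0],[0,0,0],[0,0,0],[0,0,0],[0,0,0],[0,0,0],[0,0,0],[0,0,0],[0,0,0],[0,0,0]],"jaw":[1,1,1,1,1,1,1,1,1,1]}'
python3 - <<'E'
from h import *
s=get_image("side");t=get_image("top")
im=np.hstack([cv2.resize(t["image"][195:315,200:360],(400,300),interpolation=3),cv2.resize(s["image"][145:295,205:405],(400,300),interpolation=3)])
cv2.imwrite("pics/c2.png",im[:,:,::-1])
E
```

```text
t: 6.2
tool_pos: [598.7, 174.8, 97.4]
tool_rot: [0.0, 0.727, 0.687, -0.0]
wrist_force: [0.6, 1.9, 0.3]
opening: 0.004
gripper_force: 0.9
```

View pics/c2.png

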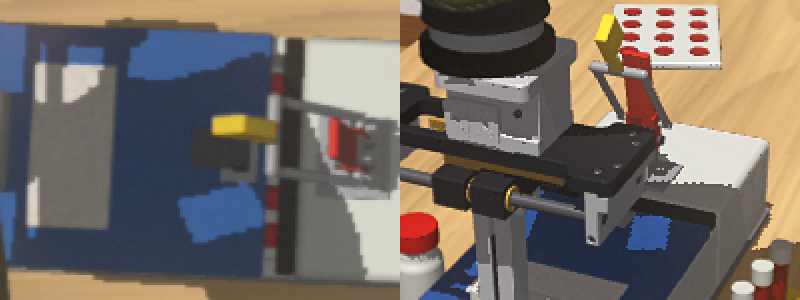

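The lid edge (col 265) is now close to the black seal (col 275), so about 5–8 mm remain. I'll push on gently.

```bash
python3 -m inch '{"delta_pos":[[-0.01,0,0],[-0.02,0,0],[-0.03,0,0],[-0.035,0,0],[-0.04,0,0],[-0.045,0,0],[-0.05,0,0],[-0.05,0,0],[-0.05,0,0],[-0.05,0,0]],"rotation":[[0,0,0],[0,0,0],[0,0,0],[0,0,0],[0,0,0],[0,0,0],[0,0,0],[0,0,0],[0,0,0],[0,0,0]],"jaw":[1,1,1,1,1,1,1,1,1,1]}'
```

```text
t: 7.3
tool_pos: [598.3, 169.0, 97.4]
tool_rot: [-0.0, 0.727, 0.687, -0.0]
wrist_force: [-0.2, 1.7, -1.0]
opening: 0.004
gripper_force: 0.8
```

```bash
python3 -m inch '{"delta_pos":[[-0.004,0,0],[-0.008,0,0],[-0.012,0,0],[-0.016,0,0],[-0.02,0,0],[-0.02,0,0],[-0.02,0,0],[-0.02,0,0],[-0.02,0,0],[-0.02,0,0]],"rotation":[[0,0,0],[0,0,0],[0,0,0],[0,0,0],[0,0,0],[0,0,0],[0,0,0],[0,0,0],[0,0,0],[0,0,0]],"jaw":[1,1,1,1,1,1,1,1,1,1]}'
```

```text
t: 8.3
tool_pos: [598.2, 167.0, 97.4]
tool_rot: [-0.0, 0.727, 0.687, 0.0]
wrist_force: [0.2, 5.7, -1.9]
opening: 0.004
gripper_force: 2.6
```

```bash
python3 -m inch '{"delta_pos":[[-0.003,0,0],[-0.006,0,0],[-0.009,0,0],[-0.012,0,0],[-0.012,0,0],[-0.012,0,0],[-0.012,0,0],[-0.012,0,0],[-0.012,0,0],[-0.012,0,0]],"rotation":[[0,0,0],[0,0,0],[0,0,0],[0,0,0],[0,0,0],[0,0,0],[0,0,0],[0,0,0],[0,0,0],[0,0,0]],"jaw":[1,1,1,1,1,1,1,1,1,1]}'
```

```text
t: 9.3
tool_pos: [598.2, 166.5, 97.4]
tool_rot: [-0.001, 0.727, 0.687, 0.001]
wrist_force: [2.2, 11.3, -2.8]
opening: 0.006
gripper_force: 5.8
```

The lid rests on the seal (11 N at +0.6 mm). Next: retreat, rise and straddle the tab with open jaws.

```bash
python3 -m inch '{"delta_pos":[[0.06,0,0],[0.12,0,0],[0.12,0,-0.2],[0.12,0,-0.4],[0.12,0,-0.6],[0.12,0,-0.75],[0.12,0,-0.87],[0.1,0,-0.95],[-0.1,0,-0.95],[-0.2,0,-0.95]],"rotation":[[0,0,0],[0,0,0],[0,0,0],[0,0,0],[0,0,0],[0,0,0],[0,0,0],[0,0,0],[0,0,0],[0,0,0]],"jaw":[1,1,1,1,1,-1,-1,-1,-1,-1]}'
python3 -m inch '{"delta_pos":[[-0.1,0,0],[-0.2,0,0],[-0.3,0,0],[-0.4,0,0],[-0.5,0,0],[-0.6,0,0],[-0.7,0,0],[-0.75,0,0],[-0.8,0,0],[-0.8,0,0]],"rotation":[[0,0,0],[0,0,0],[0,0,0],[0,0,0],[0,0,0],[0,0,0],[0,0,0],[0,0,0],[0,0,0],[0,0,0]],"jaw":[-1,-1,-1,-1,-1,-1,-1,-1,-1,-1]}'
python3 - <<'E'
from h import *
s=get_image("side");t=get_image("top"); print(bot.get_state()["tool_pos"])
im=np.hstack([cv2.resize(t["image"][195:315,200:360],(400,300),interpolation=3),cv2.resize(s["image"][145:295,205:405],(400,300),interpolation=3)])
cv2.imwrite("pics/c3.png",im[:,:,::-1])
E
```

```text
t: 10.3
tool_pos: [596.6, 140.0, 211.2]
tool_rot: [-0.0, 0.727, 0.686, -0.0]
wrist_force: [-0.3, -0.3, 0.6]
opening: 0.392
gripper_force: 0.0
t: 11.3
tool_pos: [591.3, 44.9, 211.5]
tool_rot: [0.0, 0.727, 0.686, -0.0]
wrist_force: [0.8, -0.2, 0.1]
opening: 1.002
gripper_force: 0.0
[591.30798139  45.5766494  211.45640822]
```

View pics/c3.png

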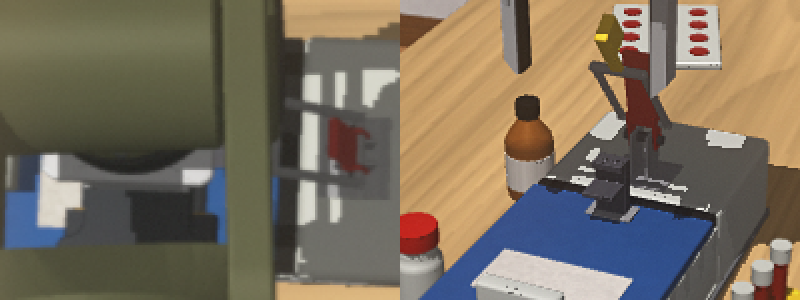

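The side view shows the lid shut, the keeper clear at crop (612,185) and the tab between the fingers' path. I'll overlay keeper wireframes at three heights to estimate how it is set.

```bash
python3 - <<'E'
from h import *
s=get_image("side"); a=np.deg2rad(-3.3); xc=np.array([np.cos(a),np.sin(a),0]);yc=np.array([-np.sin(a),np.cos(a),0])
piv=np.array([586.6,-56,118.5])
P=lambda x,y,z: piv+[0,0,-33.5]+x*xc+y*yc+np.array([0,0,z])
u0,v0=275,205; k=6.6
im=cv2.resize(s["image"][v0:v0+60,u0:u0+60],(396,396),interpolation=0)[:,:,::-1].copy(); out=[im.copy()]
p=im.copy()
for h,c in((-6,(0,0,255)),(0,(0,255,0)),(6,(255,255,0))):
    for ys,z in(([66,90],28.5+h),([56,73],45+h)):
        q=proj(s,[P(x,y,z) for x,y in((-12,ys[0]),(12,ys[0]),(12,ys[1]),(-12,ys[1]))]); q=((q+.5-[u0,v0])*k).astype(int)
        cv2.polylines(p,[q.reshape(-1,1,2)],True,c,1)
out.append(p); cv2.imwrite("pics/k4.png",np.hstack(out))
E
```

```text
(no output)
```

View pics/k4.png

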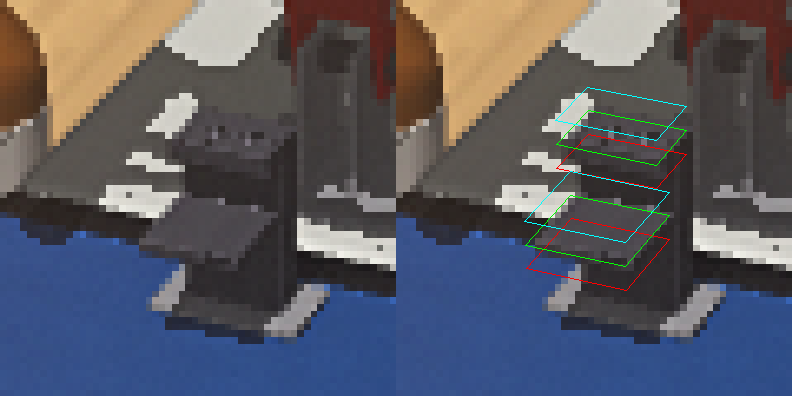

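```bash
python3 -m inch '{"delta_pos":[[-0.06,0,0],[-0.12,0,0],[-0.18,0.01,0],[-0.24,0.01,0],[-0.3,0.01,0],[-0.335,0.01,0],[-0.335,0.01,0],[-0.335,0.01,0],[-0.335,0.01,0],[-0.335,0.01,0]],"rotation":[[0,0,0],[0,0,0],[0,0,0],[0,0,0],[0,0,0],[0,0,0],[0,0,0],[0,0,0],[0,0,0],[0,0,0]],"jaw":[-1,-1,-1,-1,-1,-1,0.3,0.8,1,1]}' 20
python3 -m inch '{"delta_pos":[[0,0,0],[0,0,0],[0,0,0],[0,0,0],[0,0,0],[0,0,0],[0,0,0],[0,0,0],[0,0,0],[0,0,0]],"rotation":[[0,0,0],[0,0,0],[0,0,0],[0,0,0],[0,0,0],[0,0,0],[0,0,0],[0,0,0],[0,0,0],[0,0,0]],"jaw":[1,1,1,1,1,1,1,1,1,1]}'
```

```text
t: 12.45
tool_pos: [590.2, 5.5, 211.5]
tool_rot: [0.0, 0.727, 0.687, 0.0]
wrist_force: [0.0, 0.7, -1.0]
opening: 0.698
gripper_force: 0.0
t: 13.45
tool_pos: [590.6, 5.1, 211.6]
tool_rot: [0.0, 0.727, 0.687, 0.0]
wrist_force: [5.9, -0.6, -1.6]
opening: 0.108
gripper_force: 20.0
```

The overlay shows the shelf corners, at (140,238) and (238,262), within about 1 mm of the nominal (green) height, so h ≈ +1 ±2 mm. The tab is gripped with a 10 mm opening. I'll lead the loop to the open stop and down along its arc.

```bash
python3 -m inch '{"delta_pos":[[0.025,0,0.005],[0.05,0,0.0125],[0.11,0,0.055],[0.165,0,0.1],[0.22,0,0.15],[0.275,0,0.21],[0.325,0,0.275],[0.367,0,0.35],[0.405,0,0.425],[0.432,0,0.5]],"rotation":[[0,0,0],[0,0,0],[0,0,0],[0,0,0],[0,0,0],[0,0,0],[0,0,0],[0,0,0],[0,0,0],[0,0,0]],"jaw":[1,1,1,1,1,1,1,1,1,1]}'
```

```text
t: 14.45
tool_pos: [593.6, 57.7, 151.4]
tool_rot: [0.0, 0.727, 0.687, 0.001]
wrist_force: [6.2, 0.0, 2.4]
opening: 0.109
gripper_force: 20.0
```

```bash
python3 -m inch '{"delta_pos":[[0.006,0,0.02],[0.012,0,0.04],[0.02,0,0.06],[0.026,0,0.08],[0.032,0,0.1],[0.037,0,0.125],[0.041,0,0.15],[0.044,0,0.17],[0.046,0,0.19],[0.048,0,0.21]],"rotation":[[0,0,0],[0,0,0],[0,0,0],[0,0,0],[0,0,0],[0,0,0],[0,0,0],[0,0,0],[0,0,0],[0,0,0]],"jaw":[1,1,1,1,1,1,1,1,1,1]}'
python3 - <<'E'
from h import *
s=get_image("side");t=get_image("top")
im=np.hstack([cv2.resize(t["image"][195:315,200:360],(400,300),interpolation=3),cv2.resize(s["image"][160:280,245:405],(400,300),interpolation=3)])
cv2.imwrite("pics/c5.png",im[:,:,::-1])
E
```

```text
t: 15.45
tool_pos: [593.9, 63.3, 126.5]
tool_rot: [0.0, 0.727, 0.687, 0.001]
wrist_force: [5.7, 1.0, 2.0]
opening: 0.102
gripper_force: 20.0
```

View pics/c5.png

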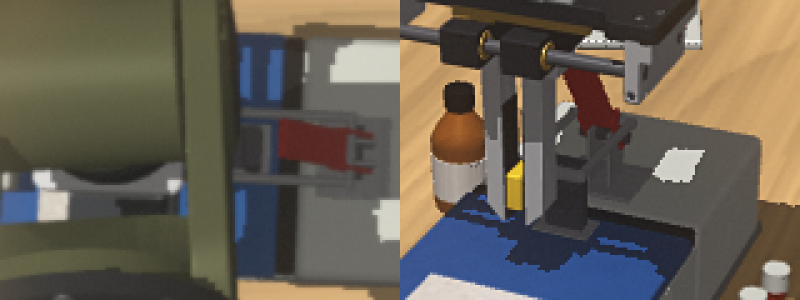

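The side view shows the loop near level ahead of the keeper and the lever leaning towards the lid. I'll lower further, then feel for the shelf.

```bash
python3 -m inch '{"delta_pos":[[0.001,0,0.015],[0.002,0,0.03],[0.003,0,0.045],[0.004,0,0.06],[0.005,0,0.075],[0.006,0,0.09],[0.006,0,0.1],[0.006,0,0.11],[0.006,0,0.12],[0.006,0,0.12]],"rotation":[[0,0,0],[0,0,0],[0,0,0],[0,0,0],[0,0,0],[0,0,0],[0,0,0],[0,0,0],[0,0,0],[0,0,0]],"jaw":[1,1,1,1,1,1,1,1,1,1]}'
```

```text
t: 16.55
tool_pos: [593.9, 63.9, 112.0]
tool_rot: [0.0, 0.727, 0.687, 0.0]
wrist_force: [5.9, 0.3, 2.1]
opening: 0.107
gripper_force: 20.0
```

```bash
python3 -m inch '{"delta_pos":[[0,0,0.004],[0,0,0.008],[0,0,0.012],[0,0,0.016],[0,0,0.02],[0,0,0.024],[0,0,0.028],[0,0,0.03],[0,0,0.03],[0,0,0.03]],"rotation":[[0,0,0],[0,0,0],[0,0,0],[0,0,0],[0,0,0],[0,0,0],[0,0,0],[0,0,0],[0,0,0],[0,0,0]],"jaw":[1,1,1,1,1,1,1,1,1,1]}'
python3 -m inch '{"delta_pos":[[0,0,0.002],[0,0,0.004],[0,0,0.006],[0,0,0.008],[0,0,0.01],[0,0,0.012],[0,0,0.012],[0,0,0.012],[0,0,0.012],[0,0,0.012]],"rotation":[[0,0,0],[0,0,0],[0,0,0],[0,0,0],[0,0,0],[0,0,0],[0,0,0],[0,0,0],[0,0,0],[0,0,0]],"jaw":[1,1,1,1,1,1,1,1,1,1]}'
```

```text
t: 17.55
tool_pos: [593.9, 63.8, 108.5]
tool_rot: [0.0, 0.727, 0.687, 0.001]
wrist_force: [5.8, 0.1, 2.4]
opening: 0.107
gripper_force: 20.0
t: 18.55
tool_pos: [594.0, 63.8, 107.1]
tool_rot: [0.0, 0.727, 0.687, 0.001]
wrist_force: [5.7, -0.3, 1.3]
opening: 0.105
gripper_force: 20.0
```

```bash
python3 -m inch '{"delta_pos":[[0,0,0.002],[0,0,0.004],[0,0,0.006],[0,0,0.008],[0,0,0.01],[0,0,0.01],[0,0,0.01],[0,0,0.01],[0,0,0.01],[0,0,0.01]],"rotation":[[0,0,0],[0,0,0],[0,0,0],[0,0,0],[0,0,0],[0,0,0],[0,0,0],[0,0,0],[0,0,0],[0,0,0]],"jaw":[1,1,1,1,1,1,1,1,1,1]}'
python3 -m inch '{"delta_pos":[[0,0,0.002],[0,0,0.004],[0,0,0.006],[0,0,0.008],[0,0,0.01],[0,0,0.01],[0,0,0.01],[0,0,0.01],[0,0,0.01],[0,0,0.01]],"rotation":[[0,0,0],[0,0,0],[0,0,0],[0,0,0],[0,0,0],[0,0,0],[0,0,0],[0,0,0],[0,0,0],[0,0,0]],"jaw":[1,1,1,1,1,1,1,1,1,1]}'
```

```text
t: 19.55
tool_pos: [594.0, 63.7, 105.9]
tool_rot: [0.0, 0.727, 0.687, 0.001]
wrist_force: [5.2, 0.2, 1.1]
opening: 0.103
gripper_force: 20.0
t: 20.55
tool_pos: [593.9, 63.7, 104.7]
tool_rot: [0.0, 0.727, 0.687, 0.0]
wrist_force: [5.6, -0.2, 1.0]
opening: 0.102
gripper_force: 20.0
```

```bash
python3 -m inch '{"delta_pos":[[0,0,0.002],[0,0,0.004],[0,0,0.006],[0,0,0.008],[0,0,0.01],[0,0,0.01],[0,0,0.01],[0,0,0.01],[0,0,0.01],[0,0,0.01]],"rotation":[[0,0,0],[0,0,0],[0,0,0],[0,0,0],[0,0,0],[0,0,0],[0,0,0],[0,0,0],[0,0,0],[0,0,0]],"jaw":[1,1,1,1,1,1,1,1,1,1]}'
```

```text
t: 21.55
tool_pos: [594.0, 63.7, 103.5]
tool_rot: [0.0, 0.727, 0.687, 0.0]
wrist_force: [4.9, 0.1, 2.3]
opening: 0.104
gripper_force: 20.0
```

```bash
python3 -m inch '{"delta_pos":[[0,0,0.002],[0,0,0.004],[0,0,0.006],[0,0,0.008],[0,0,0.01],[0,0,0.01],[0,0,0.01],[0,0,0.01],[0,0,0.01],[0,0,0.01]],"rotation":[[0,0,0],[0,0,0],[0,0,0],[0,0,0],[0,0,0],[0,0,0],[0,0,0],[0,0,0],[0,0,0],[0,0,0]],"jaw":[1,1,1,1,1,1,1,1,1,1]}'
```

```text
t: 22.55
tool_pos: [594.0, 63.7, 102.3]
tool_rot: [0.0, 0.727, 0.687, 0.0]
wrist_force: [5.4, -0.6, 1.4]
opening: 0.104
gripper_force: 20.0
```

```bash
python3 -m inch '{"delta_pos":[[0,0,0.002],[0,0,0.004],[0,0,0.006],[0,0,0.008],[0,0,0.01],[0,0,0.01],[0,0,0.01],[0,0,0.01],[0,0,0.01],[0,0,0.01]],"rotation":[[0,0,0],[0,0,0],[0,0,0],[0,0,0],[0,0,0],[0,0,0],[0,0,0],[0,0,0],[0,0,0],[0,0,0]],"jaw":[1,1,1,1,1,1,1,1,1,1]}'
```

```text
t: 23.55
tool_pos: [594.1, 63.7, 101.8]
tool_rot: [0.001, 0.727, 0.687, 0.001]
wrist_force: [3.2, -0.4, 9.2]
opening: 0.106
gripper_force: 20.0
```

```bash
python3 - <<'E'
from h import *
s=get_image("side")
cv2.imwrite("pics/c6.png",cv2.resize(s["image"][190:270,265:365],(750,600),interpolation=3)[:,:,::-1])
E
```

```text
(no output)
```

View pics/c6.png

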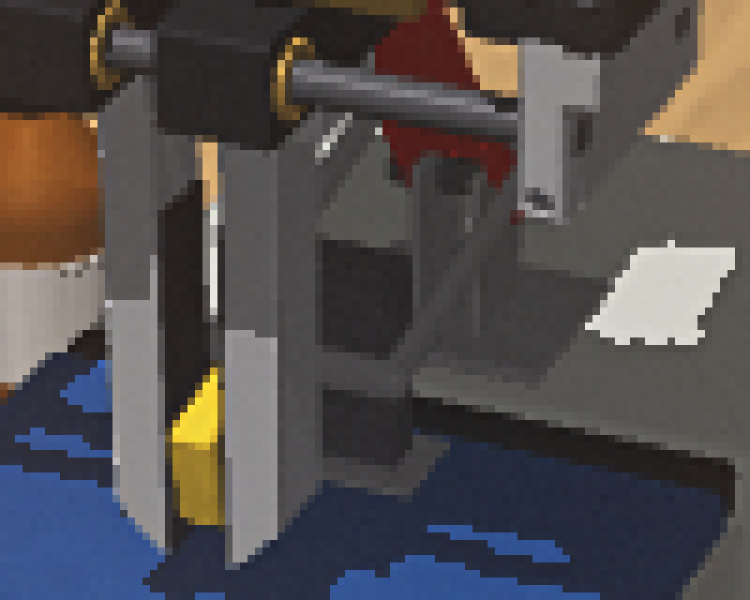

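Shelf felt: the upward force jumped to 9 N at TCP z ≈ 102, and the bar (360,370) sits in front of the keeper's mouth. That matches h ≈ +0.7 mm. I'll raise about 1.7 mm at the tab to centre the bar, then pull in.

```bash
python3 -m inch '{"delta_pos":[[0,0,-0.01],[0,0,-0.021],[-0.01,0,-0.021],[-0.02,0,-0.02],[-0.03,0,-0.019],[-0.04,0,-0.018],[-0.05,0,-0.018],[-0.06,0,-0.018],[-0.06,0,-0.018],[-0.06,0,-0.018]],"rotation":[[0,0,0],[0,0,0],[0,0,0],[0,0,0],[0,0,0],[0,0,0],[0,0,0],[0,0,0],[0,0,0],[0,0,0]],"jaw":[1,1,1,1,1,1,1,1,1,1]}'
```

```text
t: 24.6
tool_pos: [593.5, 57.3, 103.0]
tool_rot: [-0.0, 0.727, 0.687, 0.001]
wrist_force: [7.2, 5.1, 0.8]
opening: 0.102
gripper_force: 20.0
```

```bash
python3 -m inch '{"delta_pos":[[-0.005,0,0],[-0.01,0,0],[-0.015,0,-0.001],[-0.02,0,-0.001],[-0.025,0,-0.002],[-0.03,0,-0.003],[-0.035,0,-0.004],[-0.04,0,-0.004],[-0.04,0,-0.004],[-0.04,0,-0.004]],"rotation":[[0,0,0],[0,0,0],[0,0,0],[0,0,0],[0,0,0],[0,0,0],[0,0,0],[0,0,0],[0,0,0],[0,0,0]],"jaw":[1,1,1,1,1,1,1,1,1,1]}'
```

```text
t: 25.6
tool_pos: [593.1, 52.8, 103.1]
tool_rot: [-0.0, 0.727, 0.687, 0.001]
wrist_force: [8.1, 6.8, -2.5]
opening: 0.108
gripper_force: 20.0
```

```bash
python3 -m inch '{"delta_pos":[[-0.005,0,0.002],[-0.01,0,0.002],[-0.015,0,0.002],[-0.02,0,0.001],[-0.025,0,0.001],[-0.03,0,0.001],[-0.034,0,0.001],[-0.034,0,0],[-0.034,0,0],[-0.034,0,0]],"rotation":[[0,0,0],[0,0,0],[0,0,0],[0,0,0],[0,0,0],[0,0,0],[0,0,0],[0,0,0],[0,0,0],[0,0,0]],"jaw":[1,1,1,1,1,1,1,1,1,1]}'
```

```text
t: 26.6
tool_pos: [593.0, 49.5, 103.4]
tool_rot: [-0.001, 0.727, 0.687, 0.002]
wrist_force: [8.4, 12.2, -1.4]
opening: 0.106
gripper_force: 20.0
```

The bar met the wall: 14 mm travelled as expected, with force rising to 12 N. I'll release, lift, and go to the lever with the fingers closing.

```bash
python3 -m inch '{"delta_pos":[[0,0,0],[0,0,0],[0,0,0],[0,0,0],[0,0,0],[0,0,-0.1],[0,0,-0.25],[0,0,-0.4],[0,0,-0.55],[0,0,-0.64]],"rotation":[[0,0,0],[0,0,0],[0,0,0],[0,0,0],[0,0,0],[0,0,0],[0,0,0],[0,0,0],[0,0,0],[0,0,0]],"jaw":[-1,-1,-1,-1,-1,-1,-1,-1,-1,-1]}'
python3 -m inch '{"delta_pos":[[-0.05,0,-0.01],[-0.15,0,-0.01],[-0.25,0,-0.01],[-0.35,0,-0.01],[-0.45,0,-0.01],[-0.55,0,-0.01],[-0.65,0,-0.01],[-0.75,0,-0.01],[-0.85,0,-0.01],[-0.88,0,-0.01]],"rotation":[[0,0,0],[0,0,0],[0,0,0],[0,0,0],[0,0,0],[0,0,0],[0,0,0],[0,0,0],[0,0,0],[0,0,0]],"jaw":[1,1,1,1,1,1,1,1,1,1]}'
python3 - <<'E'
from h import *
s=get_image("side");t=get_image("top"); print(bot.get_state()["tool_pos"])
im=np.hstack([cv2.resize(t["image"][195:315,240:400],(400,300),interpolation=3),cv2.resize(s["image"][160:280,245:405],(400,300),interpolation=3)])
cv2.imwrite("pics/c7.png",im[:,:,::-1])
E
```

```text
t: 27.6
tool_pos: [593.0, 47.4, 182.6]
tool_rot: [0.001, 0.727, 0.687, 0.001]
wrist_force: [0.9, 0.6, 0.2]
opening: 0.92
gripper_force: 0.0
t: 28.6
tool_pos: [586.5, -59.4, 181.4]
tool_rot: [0.0, 0.727, 0.686, -0.0]
wrist_force: [0.3, 0.7, 0.2]
opening: 0.142
gripper_force: 0.0
[586.52752047 -58.54035451 181.42828649]
```

View pics/c7.png

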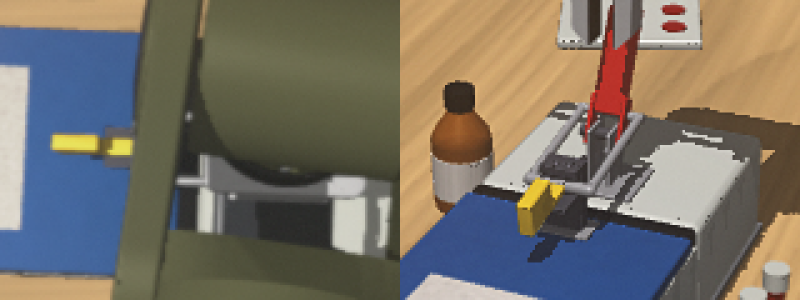

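The picture shows the loop's bar hooked at the keeper under the lip, with the tab level at (540,205) and the lever standing tilted back. Now I'll push the lever over along its arc.

```bash
python3 -m inch '{"delta_pos":[[0,0,0],[-0.06,0,0.01],[-0.11,0,0.02],[-0.154,0,0.031],[-0.18,0,0.045],[-0.21,0,0.06],[-0.235,0,0.078],[-0.255,0,0.095],[-0.255,0,0.095],[-0.255,0,0.095]],"rotation":[[0,0,0],[0,0,0],[0,0,0],[0,0,0],[0,0,0],[0,0,0],[0,0,0],[0,0,0],[0,0,0],[0,0,0]],"jaw":[1,1,1,1,1,1,1,1,1,1]}'
```

```text
t: 29.7
tool_pos: [584.8, -88.7, 170.0]
tool_rot: [0.0, 0.727, 0.687, -0.0]
wrist_force: [-0.2, 0.8, 0.5]
opening: 0.004
gripper_force: 0.3
```

```bash
python3 -m inch '{"delta_pos":[[-0.02,0,0.017],[-0.043,0,0.037],[-0.065,0,0.056],[-0.083,0,0.077],[-0.1,0,0.1],[-0.116,0,0.122],[-0.131,0,0.144],[-0.131,0,0.144],[-0.131,0,0.144],[-0.131,0,0.144]],"rotation":[[0,0,0],[0,0,0],[0,0,0],[0,0,0],[0,0,0],[0,0,0],[0,0,0],[0,0,0],[0,0,0],[0,0,0]],"jaw":[1,1,1,1,1,1,1,1,1,1]}'
```

```text
t: 30.7
tool_pos: [583.8, -104.2, 152.6]
tool_rot: [-0.0, 0.727, 0.687, -0.0]
wrist_force: [-0.0, -0.9, -0.6]
opening: 0.006
gripper_force: 0.0
```

```bash
python3 -m inch '{"delta_pos":[[-0.03,0,0],[-0.04,0,0.02],[-0.053,0,0.04],[-0.065,0,0.06],[-0.075,0,0.08],[-0.08,0,0.095],[-0.08,0,0.095],[-0.08,0,0.095],[-0.08,0,0.095],[-0.08,0,0.095]],"rotation":[[0,0,0],[0,0,0],[0,0,0],[0,0,0],[0,0,0],[0,0,0],[0,0,0],[0,0,0],[0,0,0],[0,0,0]],"jaw":[1,1,1,1,1,1,1,1,1,1]}'
```

```text
t: 31.7
tool_pos: [583.4, -113.9, 141.4]
tool_rot: [0.0, 0.727, 0.687, -0.0]
wrist_force: [-0.6, 0.6, 0.2]
opening: 0.003
gripper_force: 0.0
```

```bash
python3 - <<'E'
from h import *
s=get_image("side"); im=s["image"]; hsv=cv2.cvtColor(im,cv2.COLOR_RGB2HSV)
m=((hsv[...,0]<8)|(hsv[...,0]>172))&(hsv[...,1]>150)&(hsv[...,2]>40)
m[:,:290]=0; m[:,380:]=0; m[:165]=0;m[280:]=0
ys,xs=np.nonzero(m); print(len(xs))
for r in range(ys.min(),ys.max()+1,4): 
    c=xs[ys==r]; print(r,(c.min(),c.max(),len(c)) if len(c) else None)
a=np.deg2rad(-3.3); yc=np.array([-np.sin(a),np.cos(a),0]); piv=np.array([586.6,-56,118.5])
for th in (0.1,.3,.5,.7,.9,1.1): print(th,proj(s,[piv+80*(-np.cos(th)*yc+np.sin(th)*np.array([0,0,1])),piv+25*(-np.cos(th)*yc+np.sin(th)*np.array([0,0,1]))]).round(0).tolist())
p=bot.get_state()["tool_pos"]; print(proj(s,[p]))
E
```

```text
401
165 (np.int64(351), np.int64(356), 6)
169 (np.int64(315), np.int64(357), 16)
173 None
177 None
181 (np.int64(349), np.int64(349), 1)
185 (np.int64(345), np.int64(348), 4)
189 (np.int64(333), np.int64(346), 13)
193 (np.int64(331), np.int64(344), 14)
197 (np.int64(328), np.int64(342), 15)
201 (np.int64(325), np.int64(340), 16)
205 (np.int64(323), np.int64(337), 15)
209 (np.int64(320), np.int64(335), 4)
213 (np.int64(318), np.int64(333), 3)
217 (np.int64(319), np.int64(332), 3)
0.1 [[344.0, 189.0], [331.0, 205.0]]
0.3 [[343.0, 181.0], [331.0, 203.0]]
0.5 [[342.0, 174.0], [331.0, 201.0]]
0.7 [[340.0, 169.0], [330.0, 199.0]]
0.9 [[338.0, 165.0], [329.0, 198.0]]
1.1 [[335.0, 163.0], [328.0, 198.0]]
[[339.09293215 185.66066176]]
```

```bash
python3 -m inch '{"delta_pos":[[0,0,0.015],[0,0,0.03],[0,0,0.045],[0,0,0.06],[0,0,0.075],[0,0,0.09],[0,0,0.105],[0,0,0.115],[0,0,0.125],[0,0,0.13]],"rotation":[[0,0,0],[0,0,0],[0,0,0],[0,0,0],[0,0,0],[0,0,0],[0,0,0],[0,0,0],[0,0,0],[0,0,0]],"jaw":[1,1,1,1,1,1,1,1,1,1]}'
```

```text
t: 32.75
tool_pos: [583.4, -113.9, 125.7]
tool_rot: [-0.0, 0.727, 0.687, -0.0]
wrist_force: [-0.8, 0.7, 0.6]
opening: 0.008
gripper_force: 0.0
```

```bash
python3 -m inch '{"delta_pos":[[0,0,0.004],[0,0,0.008],[0,0,0.012],[0,0,0.016],[0,0,0.02],[0,0,0.024],[0,0,0.024],[0,0,0.024],[0,0,0.024],[0,0,0.024]],"rotation":[[0,0,0],[0,0,0],[0,0,0],[0,0,0],[0,0,0],[0,0,0],[0,0,0],[0,0,0],[0,0,0],[0,0,0]],"jaw":[1,1,1,1,1,1,1,1,1,1]}'
```

```text
t: 33.75
tool_pos: [583.4, -113.9, 122.9]
tool_rot: [0.0, 0.727, 0.687, -0.0]
wrist_force: [-0.2, 0.3, 0.2]
opening: 0.004
gripper_force: 0.0
```

```bash
python3 -m inch '{"delta_pos":[[0,0,0.002],[0,0,0.004],[0,0,0.006],[0,0,0.008],[0,0,0.01],[0,0,0.012],[0,0,0.012],[0,0,0.012],[0,0,0.012],[0,0,0.012]],"rotation":[[0,0,0],[0,0,0],[0,0,0],[0,0,0],[0,0,0],[0,0,0],[0,0,0],[0,0,0],[0,0,0],[0,0,0]],"jaw":[1,1,1,1,1,1,1,1,1,1]}'
```

```text
t: 34.75
tool_pos: [583.4, -113.9, 121.7]
tool_rot: [0.0, 0.727, 0.687, 0.0]
wrist_force: [-2.4, 0.5, 6.0]
opening: 0.002
gripper_force: 2.7
```

```bash
python3 -m inch '{"delta_pos":[[0,0,0.002],[0,0,0.004],[0,0,0.006],[0,0,0.008],[0,0,0.01],[0,0,0.01],[0,0,0.01],[0,0,0.01],[0,0,0.01],[0,0,0.01]],"rotation":[[0,0,0],[0,0,0],[0,0,0],[0,0,0],[0,0,0],[0,0,0],[0,0,0],[0,0,0],[0,0,0],[0,0,0]],"jaw":[1,1,1,1,1,1,1,1,1,1]}'
```

```text
t: 35.75
tool_pos: [583.5, -113.9, 121.4]
tool_rot: [0.0, 0.727, 0.687, 0.0]
wrist_force: [-6.4, 0.6, 13.9]
opening: 0.006
gripper_force: 6.8
```

The lever is hard at z = 121.5, exactly the shut height. I'll lift away and check numerically.

```bash
python3 -m inch '{"delta_pos":[[0,0,-0.1],[0,0,-0.3],[0,0,-0.5],[0,0,-0.7],[0,0,-0.9],[0,0,-1],[-0.3,0,-1],[-0.6,0,-1],[-0.9,0,-1],[-1,0,-1]],"rotation":[[0,0,0],[0,0,0],[0,0,0],[0,0,0],[0,0,0],[0,0,0],[0,0,0],[0,0,0],[0,0,0],[0,0,0]],"jaw":[1,1,1,1,1,1,1,1,1,1]}'
python3 - <<'E'
from h import *
np.set_printoptions(precision=1,suppress=True)
s=get_image("side");t=get_image("top")
def blob(d,lo,hi,box):
    hsv=cv2.cvtColor(d["image"],cv2.COLOR_RGB2HSV); m=cv2.inRange(hsv,lo,hi); z=np.zeros_like(m); a,b,c,e=box; z[c:e,a:b]=m[c:e,a:b]
    n,l,st,ce=cv2.connectedComponentsWithStats(z); i=1+np.argmax(st[1:,4]); return ce[i],st[i]
ys,yt=blob(s,(20,120,60),(32,255,255),(270,340,190,270)),blob(t,(20,120,60),(32,255,255),(240,330,215,285)); print(ys,yt)
print("tab",*tri(s,ys[0],t,yt[0]))
rs,rt=blob(s,(0,150,40),(8,255,255),(290,380,165,235)),blob(t,(0,150,40),(8,255,255),(320,410,225,290)); print(rs,rt)
print("lever",*tri(s,rs[0],t,rt[0]))
a=np.deg2rad(-3.3); yc=np.array([-np.sin(a),np.cos(a),0]); piv=np.array([586.6,-56,118.5])
print("expect tab",piv+102*yc+[0,0,5]," lever mid",piv-46*yc)
E
```

```text
t: 36.75
tool_pos: [575.8, -236.4, 239.4]
tool_rot: [-0.0, 0.728, 0.686, -0.0]
wrist_force: [0.1, 0.5, -0.3]
opening: 0.004
gripper_force: 0.0
(array([300.4, 236.2]), array([293, 226,  19,  22, 251], dtype=int32)) (array([279.4, 252.1]), array([265, 248,  30,   9, 196], dtype=int32))
tab [593.1  33.7 124.8] [np.float64(0.4692516644458159), np.float64(0.46925166444574656)]
(array([335.9, 201.8]), array([318, 191,  33,  30, 298], dtype=int32)) (array([371.2, 256.9]), array([338, 248,  58,  17, 655], dtype=int32))
lever [ 584.1 -101.3  118. ] [np.float64(0.20558139475058868), np.float64(0.20558139475085588)]
expect tab [592.5  45.8 123.5]  lever mid [ 584.  -101.9  118.5]
```

```bash
python3 - <<'E'
from h import *
np.set_printoptions(precision=1,suppress=True)
t=get_image("top"); im=t["image"]; print("tab far end",plane(t,264.5,252.5,129), "expect",586.6+.0576*115,-56+.998*115)
hsv=cv2.cvtColor(im,cv2.COLOR_RGB2HSV)
for v in (225,235,275,290): print(v,[tuple(int(k) for k in im[v,u]) for u in range(300,324,2)])
for v in (245,250): print(v,[(u,int(im[v,u].mean())) for u in range(176,214,2)])
for u in (312,314,316,318): print(u,plane(t,u,275,85)[1])
for u in (190,195,200,205): print(u,plane(t,u,250,111)[1])
E
```

```text
tab far end [592.1  55.  129. ] expect 593.224 58.769999999999996
225 [(59, 84, 131), (60, 87, 132), (63, 89, 133), (61, 88, 131), (61, 86, 131), (64, 89, 132), (63, 88, 132), (55, 65, 88), (55, 53, 51), (55, 52, 50), (56, 52, 50), (127, 126, 119)]
235 [(61, 88, 133), (60, 86, 132), (60, 88, 131), (61, 86, 130), (61, 87, 130), (59, 85, 130), (62, 88, 131), (53, 59, 74), (54, 51, 51), (56, 52, 51), (55, 51, 50), (157, 156, 148)]
275 [(59, 87, 133), (61, 88, 134), (60, 87, 133), (62, 88, 133), (63, 90, 135), (61, 89, 134), (55, 66, 87), (54, 51, 51), (56, 54, 53), (56, 54, 53), (129, 129, 122), (188, 188, 178)]
290 [(62, 89, 133), (62, 88, 131), (62, 88, 132), (62, 87, 132), (64, 90, 134), (63, 87, 131), (56, 57, 65), (56, 53, 51), (56, 53, 50), (58, 56, 54), (163, 163, 154), (193, 191, 181)]
245 [(176, 139), (178, 139), (180, 139), (182, 138), (184, 138), (186, 139), (188, 140), (190, 138), (192, 135), (194, 195), (196, 146), (198, 151), (200, 195), (202, 191), (204, 180), (206, 142), (208, 91), (210, 83), (212, 77)]
250 [(176, 140), (178, 140), (180, 140), (182, 141), (184, 140), (186, 140), (188, 140), (190, 141), (192, 147), (194, 191), (196, 128), (198, 169), (200, 198), (202, 189), (204, 181), (206, 129), (208, 89), (210, 82), (212, 78)]
312 -13.585192203502938
314 -16.63148041116475
316 -19.678021692042545
318 -22.724816026985586
190 166.73734706937924
195 159.341636223058
200 151.9443671238296
205 144.54554005221675
```

```bash
python3 -c "
from station import bot
print(bot.job_done())"
```

```text
the job is handed in; nothing more can be done
None
```

I slid the lid shut on the seal, hooked the loop's bar under the keeper's lip and snapped the lever flat (felt at its stop height). The arm was clear of everything and I handed in at about 37 s; the verdict was not shown, and how far the lid is pressed into the seal is only estimated from the images (about 2.5 mm).

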